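# Chock from the tilt-out bin to the grit stone

### The arm

A 7-joint arm with a two-finger parallel gripper is mounted at the origin on the work surface. World frame = base frame: x ahead of the robot, y to its left, z up, the work surface at z = 0. Lengths are in m, angles in rad, forces in N, time in s.
With the tool pointing down it reaches from about 0.425 to 0.95 m from the base axis. Payload 4.7 kg.
Tool frame: the origin (TCP) lies on the centre line of the jaws, within the pads' length; the fingertips stand robot.nose_length ahead of it and the grasp point (between the pads) lies 8 mm behind it (robot.nose_length is the distance from the TCP to the fingertips, in m); z points along the fingers, y is the line along which they close (so a half turn about z gives the same grasp; the last joint's range is limited). The gripper opens to 85 mm and grips with 20 to 120 N. Pads are 22 mm wide; open, the fingers measure 114 mm over their backs; the gripper's body (76 mm by 85 mm) begins 54 mm behind the grasp point. The pads swing forward as they close: fully open they stand 13 mm farther back than shut.
Start: joints at [1.22, 0.469, -0.049, 1.532, 0.024, 1.141, -0.082], TCP at [0.214, -0.64, 0.242] pointing down, gripper open.
Joint ranges: [-2.59, 2.59], [-0.33, 1.99], [-1.39, 1.29], [0.1, 2.45], [-1.04, 4.18], [0.21, 1.99], [-2.66, 2.66]. Speed limits (rad/s): [2.57, 2.57, 3.14, 3.14, 3.14, 3.14, 3.14].

### API

Orientations are given as [roll, pitch, yaw] about the fixed x, y, z axes, in that order (R = Rz(yaw) Ry(pitch) Rx(roll)).
In Python, from plant import robot gives the robot as it stands. Calls block until the motion is done:
- robot.goto(position, orientation): joint-space move of the TCP to a pose.
- robot.move_straight(position, vel=0.15, attitude=None, contact_N=None): straight line of the TCP; attitude=None keeps the orientation; vel is the mean speed in m/s. With contact_N (N) it stops when the force on the tool has changed by that much, and returns True; else False.
- robot.move_joints(angles): joint-space move.
- robot.grip(opening, strength=None): opening from 0.0 (shut) to 1.0 (fully open); strength is the grip in N (None keeps the last); returns when the fingers have stopped.
- robot.sleep(seconds).
- robot.inverse_kinematics(position, orientation): joint angles nearest the present ones, or None.
- robot.sense(): the state.
- robot.grab_frame(name): name is "side" or "top"; returns a dict with "image" (400x640x3 uint8, red, green, blue), "range_z" (400x640 float32, m along the optical axis (not along the pixel's ray), 0 where there is no reading), "fx", "fy", "cx", "cy" (pixels), "R" (3x3) and "t" (3): a world point X has camera coordinates R X + t. Camera axes: x right, y down, z forward; pixel columns grow to the right and rows downward; lengths in m; the calibration is good to about 2 mm. A picture is of the moment at which its call begins.
A pose or a line that the arm cannot do raises robot.IKError and nothing moves.
- robot.close_job(): hands the job in; it is judged then, once.
The state is a dict: "t": time; "joint_pos": joint angles; "joint_velocities": joint speeds; "effort": joint torques, N m; "tcp_pos": TCP position; "tcp_rot": TCP orientation; "wrist_force": force on the tool from outside, world axes, zero at the start; "torque": the same for the moment, N m; "opening": opening from 0.0 (shut) to 1.0 (fully open); "gripper_force": force on a finger pad.
Only numpy, scipy, OpenCV 4.12 (cv2) and the standard library are available. Lean on these libraries where they do the work, as an engineer would, in place of code of your own. Each camera call takes 0.05 s, during which the arm holds its last target. There are 200 camera calls.

### The job

Turn the wooden peg upright so that it no longer holds the two tilt-out bins, then tip the bin that holds the chock forward on its bottom pivot as far as it goes, and only then take the chock out. Lay the chock down gently, flat and lengthwise on the middle of the white grit stone (its head may point either way), and push the bin fully shut again; the peg may stay upright. Leave the carabiner undisturbed in the other bin and do not shift anything else on the bench.

Things in the scene. Friction and masses are not known exactly. Their poses are not given: they have to be found in the camera images.
- rack: Fixed pine rack, 346 wide (y), 104 deep, 190 tall, two tilt-out bins side by side; place and yaw vary. Origin: on the bench, mid-width, below the bins' hinge line (x = 0, z = 30 mm, along its y). x points to its back, away from the robot; front faces -x. Bins centred at y = +92 (left) and -92; between them a 44 wide stile, top at z = 170; cheeks 12 thick at y = +-167, top at z = 180.
- rack_slot (a point): Centre of the slot open from above, 46 deep (rack x 10 to 56 mm), between the shut bins' front panels and the first of two slats across the rack's top; slats at z 180 to 190 mm, rack x 56 to 68 and 84 to 104. Height of this point 180 mm. In front of the bins nothing stands above the bench but the peg.
- hinge_left (a point): Middle of the left bin's hinge, at its bottom front outer edge. Shut bin, from here (x to the back, z up): 132 wide; front panel x 0 to 10, z 0 to 140, top edge free; bottom board 80 deep, 8 thick; back only 30 high; sides 6 thick, 80 deep up to z = 50, above that 46 deep to z = 130. Inside 120 wide.
- hinge_right (a point): Middle of the right bin's hinge; the right bin is the same as the left.
- bin_left (a joint): Tilt of the left (+y) bin, rad: 0 shut, grows as its top tips forward to -x, 1.1 on its stop. 0.4 kg, damped hinge: falls open slowly (1 to 2 s) by itself past about 0.7 rad, falls shut slowly below about 0.2. Open on its stop it stays; the panel's inner face is then the tray floor, rising 27 degrees towards the robot, its far edge about 95 mm above the bench, free below; parts inside fall against it.
- bin_right (a joint): The same for the right (-y) bin.
- bin_left_edge (a point): Middle of the top edge of the left bin's front panel (moves with the bin).
- bin_right_edge (a point): Middle of the top edge of the right bin's front panel (moves with the bin).
- peg (a joint): Angle of the turning peg in rad: 0 = level, lying across the front of both bins and blocking them (they rattle 0.04 rad); positive lifts its +y end and lowers its -y end. Turns either way to stops at +-1.57, where it stands upright before the stile and both bins are free (free beyond about 1.15). Stays where left; friction, about 2 N at its end.
- peg_pivot (a point): Centre of the peg, on its pivot, which runs along the rack's x. Peg: plain wooden bar 80 long, 18 high, 22 thick (rack x -26 to -4 mm), standing 4 mm clear in front of the bins' panels; pivot at rack (-15, 0, 148) mm. As one end goes down the other rises, to 188 mm upright.
- chock: Climbing chock, bare aluminium head 24 x 30 x 28 mm (x, y, z) on a rigid stem 16 wide (y) and 12 thick (x) from z = 28 to 92, with an end lug 22 x 20 x 14 to z = 106; 80 g or so. Origin: centre of the head's outer end face; z runs from head along the stem to the lug. Stands on its head in one of the bins at the start, stem up.
- chock_mid (a point): Middle of the chock's stem, on its axis, 52 mm from the head's end face.
- carabiner: Steel pear carabiner, 98 x 56 x 13 mm, lying in the bin that does not hold the chock. Origin: centre of its underside.
- stone: White ceramic grit stone, 180 (x) x 70 (y) mm, in a fixed pine cradle 210 x 90; its flat top is 45 mm above the bench. Origin: bench level, centre; x along its length. On the left or right of the rack.
- tray: Fixed low wooden tray 200 x 90 x 30 mm, on the side where the stone is not. Origin: centre of underside.
- setter: Copper rivet setter, rod 100 x 16 mm, lying in the tray. Bystander. Origin at mid-length, underside.
- jar: Glass jar, 56 mm dia, 95 tall, beside the rack on the left. Bystander, origin under its centre.
- oilcan: Steel can, 52 mm dia, 140 tall, beside the rack on the right. Bystander, origin under its centre.
- hammer: Hammer 240 mm long lying far right, along x. Bystander, origin at mid-length or so, underside.
- pulley: Aluminium sheave, 60 mm dia, 24 tall, far left. Bystander.
- block: Pine block 70 x 50 x 45 mm, far right. Bystander.
- mug: Ceramic mug 72 mm dia, 85 tall, far left. Bystander.

How it is judged:
By the outcome, as a careful person would: the job done as asked, in the order asked, and still so for the second after the job is handed in, with the robot touching nothing.
It also fails if it takes over 67 s, if anything falls off the work surface, if the arm or the gripper's body presses on something with over 40 N, if the wrist force passes 120 N, or if a joint passes its speed limit or range.

## Working session

There is one attempt and no reset: what is moved stays moved. The work goes in short steps, each a Python script; the robot and the scene stay as the last script left them, time stands still between calls to the robot, and variables do not carry over. Pictures are saved under pics/ and viewed, at most 10 in all, crops included, and the job is handed in when it is done.

```bash
mkdir -p pics; ls; python3 - <<'E'
from plant import robot
import cv2,numpy as np
for n in("side","top"):
    f=robot.grab_frame(n); cv2.imwrite(f"pics/{n}0.png",f["image"][:,:,::-1]); np.savez(f"pics/{n}0.npz",**f)
    print(n,f["fx"],f["cx"],f["cy"],(-f["R"].T@f["t"]).round(3),f["R"].round(3).tolist())
print(robot.nose_length,robot.sense())
E
```

```text
pics
side 364.2137225952444 313.6819171981441 204.6153205929315 [-0.077  0.644  0.715] [[-0.719, -0.695, 0.015], [-0.379, 0.374, -0.846], [0.582, -0.614, -0.533]]
top 487.51098268850154 321.1303827510407 199.0598019274427 [0.466 0.006 1.529] [[-0.013, -1.0, -0.001], [-0.999, 0.013, -0.052], [0.052, 0.001, -0.999]]
0.011 {'t': 0.1, 'joint_pos': array([ 1.22012363,  0.46934608, -0.04857733,  1.53357764,  0.02411025,
        1.14101167, -0.08229268]), 'joint_velocities': array([ 0.00014408, -0.00134398,  0.00013757, -0.00149291,  0.00011695,
       -0.00076654,  0.0001759 ]), 'effort': array([ 9.73329952e-04, -5.11512709e+01, -4.68370935e-02, -2.38386351e+01,
        1.08295254e-02,  4.43484794e-03, -3.07775122e-05]), 'tcp_pos': array([ 0.21330731, -0.63987216,  0.24137487]), 'tcp_rot': array([-3.13983758e+00,  7.92360811e-05,  3.21797724e-01]), 'wrist_force': array([0.38097775, 0.00522785, 0.10292146]), 'torque': array([ 0.04245503, -0.00728885,  0.02355131]), 'gripper_force': 0.0, 'opening': 0.9961208968608897}
```

View pics/side0.png

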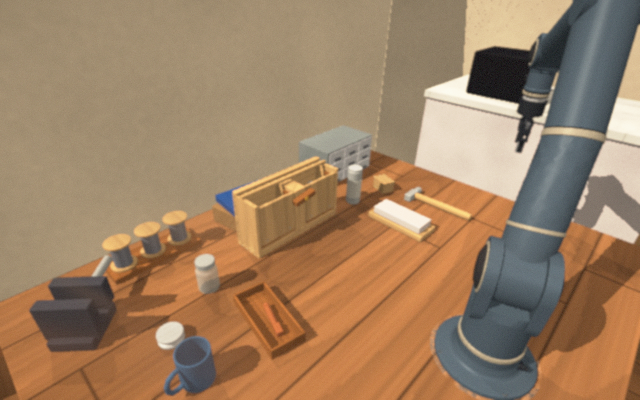

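View pics/top0.png

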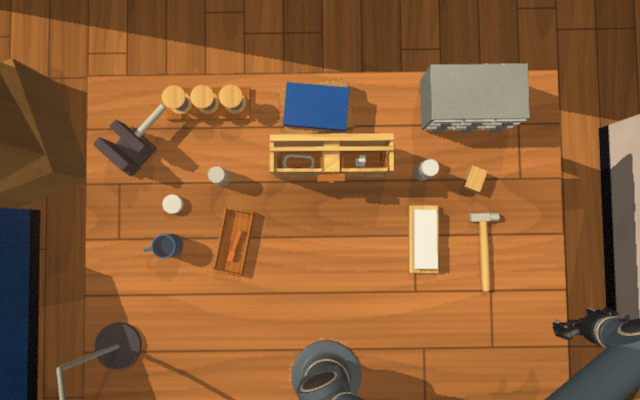

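The side view shows the rack with the peg level. In the top view the carabiner is in the left bin (~298,161), the chock in the right bin (~361,160), the peg at (331,178) and the stone on the right at (424,239). Next I'll measure them.

```bash
cat > h.py <<'E'
import numpy as np,cv2
def cloud(f):
    v,u=np.mgrid[0:400,0:640]; z=f["range_z"]
    P=np.stack([(u-f["cx"])/f["fx"]*z,(v-f["cy"])/f["fy"]*z,z],-1)
    X=(P-f["t"])@f["R"]; X[z==0]=np.nan
    return X
E
python3 - <<'E'
import numpy as np,cv2
from h import *
f=dict(np.load("pics/top0.npz")); X=cloud(f); im=f["image"].astype(int)
def rect(m,name):
    p=X[m][:,:2]; r=cv2.minAreaRect((p*1000).astype(np.float32)); print(name,len(p),r,"zmed",np.median(X[m][:,2]).round(4))
box=np.zeros((400,640),bool); box[125:182,262:400]=1
zz=X[...,2]
rect(box&(zz>.174)&(zz<.2),"slats+cheeks")
rect(box&(zz>.184)&(zz<.2),"slats")
b=np.zeros_like(box); b[195:280,400:447]=1
rect(b&(im.min(2)>170)&(zz>.035),"stone")
b=np.zeros_like(box); b[172:186,312:350]=1
rect(b&(zz>.14)&(zz<.17),"peg")
b=np.zeros_like(box); b[152:172,345:388]=1
for r in range(150,178): print(r,*(zz[r,345:390:2]*1000).astype(int))
g=cv2.resize(f["image"][125:285,265:445,::-1],None,fx=4,fy=3.7,interpolation=cv2.INTER_CUBIC)[:592]
cv2.imwrite("pics/crop.png",g)
E
```

```text
slats+cheeks 1820 ((664.5521240234375, -24.924468994140625), (345.9330139160156, 103.09993743896484), 89.29013061523438) zmed 0.1894
slats 1488 ((669.9421997070312, -24.315719604492188), (344.352783203125, 97.24451446533203), 88.10868835449219) zmed 0.1902
stone 1353 ((417.0633544921875, -307.7799377441406), (70.45333099365234, 176.35870361328125), 89.69596099853516) zmed 0.0452
peg 266 ((598.9310302734375, -20.393054962158203), (104.33486938476562, 28.97105598449707), 89.89656829833984) zmed 0.1572
150 191 191 191 193 192 193 194 191 190 189 195 191 191 188 187 189 187 189 188 196 191 191 191
151 182 182 177 66 60 57 64 61 63 64 62 59 67 62 58 60 61 54 67 86 82 129 171
152 45 45 43 43 44 46 43 38 42 43 39 46 36 36 38 44 35 42 67 81 86 124 168
153 43 30 35 35 36 36 36 30 39 38 41 38 31 34 39 37 41 39 63 79 82 125 168
154 39 36 33 34 37 34 35 32 41 36 39 39 39 37 39 42 41 40 59 83 84 126 171
155 35 42 31 39 38 36 37 33 145 143 140 35 44 35 33 32 43 40 62 85 79 129 170
156 38 40 34 40 33 38 43 136 146 143 142 43 41 39 38 43 38 38 56 81 152 162 165
157 39 35 36 37 35 38 40 147 142 139 1
[... 1103 characters left out ...]
 170 170 171 172 170 175 179 171 166 171 166
171 174 171 169 170 173 171 168 166 170 166 166 -9223372036854775808 171 173 167 168 169 168 171 166 172 169 161
172 158 153 160 154 156 159 158 159 155 157 153 152 154 149 158 152 153 154 150 153 153 120 149
173 134 133 137 134 129 130 126 132 129 133 129 129 127 131 130 122 126 127 119 124 125 117 116
174 159 101 100 104 103 100 99 96 101 99 98 98 96 96 100 97 98 97 92 100 72 92 89
175 158 75 73 71 70 71 71 72 72 76 70 70 69 67 74 72 64 64 70 61 68 68 0
176 161 45 47 47 44 38 38 41 42 39 40 39 39 35 36 36 50 34 35 22 31 -5 -3
177 165 14 14 13 9 11 5 6 9 6 13 10 7 4 9 5 7 3 -2 4 -2 0 -1<stdin>:15: RuntimeWarning: invalid value encountered in cast
```

View pics/crop.png

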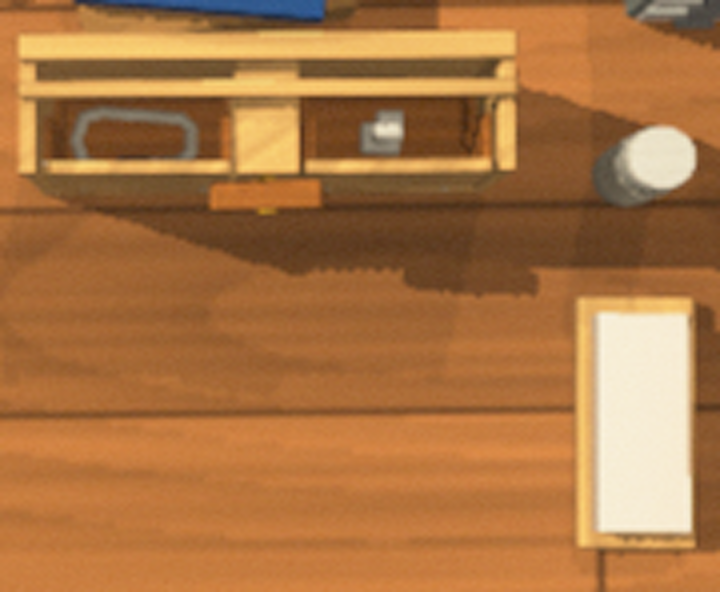

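```bash
python3 - <<'E'
import numpy as np,cv2
from h import *
f=dict(np.load("pics/top0.npz")); X=cloud(f); zz=X[...,2]; cols=np.arange(640)
def line(r0,r1,c0,c1,zl,zh,side):
    # per column extreme x of points in z band -> robust line
    pts=[]
    for c in range(c0,c1):
        p=X[r0:r1,c]; p=p[(p[:,2]>zl)&(p[:,2]<zh)]
        if len(p): pts.append(p[np.argmin(p[:,0]) if side<0 else np.argmax(p[:,0]),:2])
    pts=np.array(pts); vx,vy,x0,y0=cv2.fitLine(pts.astype(np.float32),cv2.DIST_HUBER,0,.001,.001).ravel()
    print("slope dx/dy",vx/vy,"x at y=-.025",x0+vx/vy*(-.025-y0),"y",pts[:,1].min(),pts[:,1].max())
line(125,150,272,392,.18,.2,1); line(125,160,272,392,.18,.2,-1)
line(165,175,284,314,.16,.18,-1); line(165,175,350,385,.16,.18,-1)
for nm,sl,zl,zh in(("lug",np.s_[150:170,345:380],.13,.155),("head",np.s_[150:170,345:380],.055,.08),("oil",np.s_[150:190,405:445],.12,.16),("peg",np.s_[172:186,312:350],.145,.17)):
    p=X[sl].reshape(-1,3); p=p[(p[:,2]>zl)&(p[:,2]<zh)]; print(nm,len(p),np.percentile(p,[2,50,98],axis=0).round(4).tolist())
from plant import robot
for y in(0,np.pi): print(y,robot.inverse_kinematics([.592,-.055,.3],[np.pi,0,y]))
for n in(.3,.47): print(robot.inverse_kinematics([.575,-.11,.1],[np.pi,n,0]),robot.inverse_kinematics([.575,-.11,.1],[np.pi,-n,0]))
E
```

```text
slope dx/dy 0.014174295 x at y=-.025 0.7148435 y -0.18834901555017916 0.1403286111413985
slope dx/dy 0.0016799745 x at y=-.025 0.6688632 y -0.18843854395001639 0.1420602027188657
slope dx/dy 0.009407754 x at y=-.025 0.6121435 y 0.02885444417761743 0.11020243940074957
slope dx/dy 0.011051346 x at y=-.025 0.61399436 y -0.1701441758171518 -0.07498246914066056
lug 54 [[0.6416, -0.1201, 0.1382], [0.6518, -0.1114, 0.1435], [0.662, -0.1027, 0.1505]]
head 79 [[0.6395, -0.1624, 0.057], [0.6503, -0.1112, 0.0636], [0.6866, -0.0872, 0.0774]]
oil 261 [[0.6002, -0.3285, 0.125], [0.6223, -0.3042, 0.1396], [0.645, -0.2833, 0.1466]]
peg 266 [[0.5862, -0.0613, 0.148], [0.5987, -0.0232, 0.1572], [0.6129, 0.0169, 0.1666]]
0 [ 0.37065481  0.32885442 -0.452758    1.63819744  0.15160898  1.20948567
 -1.68556056]
3.141592653589793 [ 0.65802689  0.41758484 -0.86605022  1.62244401  0.33090798  1.25605279
  1.30142348]
[ 0.25689489  0.62756066 -0.2248826   1.66758556  0.16028976  1.16574446
 -1.60293383] [ 0.28703962  0.39940247 -0.18376027  2.07958106  0.09184378  0.37204424
 -1.52325436]
[ 0.21903967  0.70951013 -0.19068788  1.55578099  0.14686635  1.36143983
 -1.59227721] [ 0.67200208  0.44342633 -0.63211111  2.17099252  0.98388852  0.22737144
 -2.34769721]
```

```bash
cat >> h.py <<'E'
from plant import robot
O=np.array([.6122,-.0245]); YAW=-.010; PI=np.pi
c,s=np.cos(YAW),np.sin(YAW)
def W(x,y,z):  # rack mm -> world m
    return np.array([O[0]+(c*x-s*y)/1000,O[1]+(s*x+c*y)/1000,z/1000])
def att(p=0): return [PI,p,YAW]
def st(): 
    q=robot.sense(); print("t %.1f"%q["t"],q["tcp_pos"].round(3),"F",q["wrist_force"].round(1),"open %.3f"%q["opening"],"gf %.1f"%q["gripper_force"])
def snap(n,name,r=None,k=1):
    f=robot.grab_frame(n); np.savez(f"pics/{name}.npz",**f); g=f["image"][:,:,::-1]
    if r: g=g[r[0]:r[1],r[2]:r[3]]
    cv2.imwrite(f"pics/{name}.png",cv2.resize(g,None,fx=k,fy=k,interpolation=cv2.INTER_CUBIC))
    return f
E
python3 - <<'E'
from h import *
robot.grip(0,20)
robot.goto(W(-20,-31,215),att())
robot.move_straight(W(-20,-31,172),vel=.1)
st()
print(robot.move_straight(W(-20,-31,143),vel=.04,contact_N=25)); st()
robot.move_straight(W(-20,-33,215),vel=.15)
robot.grip(1)
robot.move_straight(W(-18,0,215),vel=.15)
robot.move_straight(W(-18,0,177),vel=.1,contact_N=15); st()
robot.grip(.1,25); st()
robot.grip(.6)
robot.move_straight(W(-18,0,230),vel=.15); st()
robot.move_straight(W(-60,-60,260),vel=.15)
snap("side","s1",(130,280,210,380),4)
E
```

```text
t 3.9 [ 0.592 -0.055  0.172] F [ 0.3 -0.1  0.2] open 0.000 gf 0.0
False
t 4.8 [ 0.591 -0.055  0.142] F [ 0.5  0.2 -0.2] open 0.003 gf 0.0
t 7.1 [ 0.594 -0.025  0.177] F [ 0.4 -0.2 -0.1] open 1.000 gf 0.0
t 7.7 [ 0.596 -0.003  0.184] F [-9.1 32.7 23.3] open 0.243 gf 24.9
t 8.6 [ 0.594 -0.024  0.23 ] F [ 0.1 -0.7 -0. ] open 0.602 gf 0.0
```

View pics/s1.png

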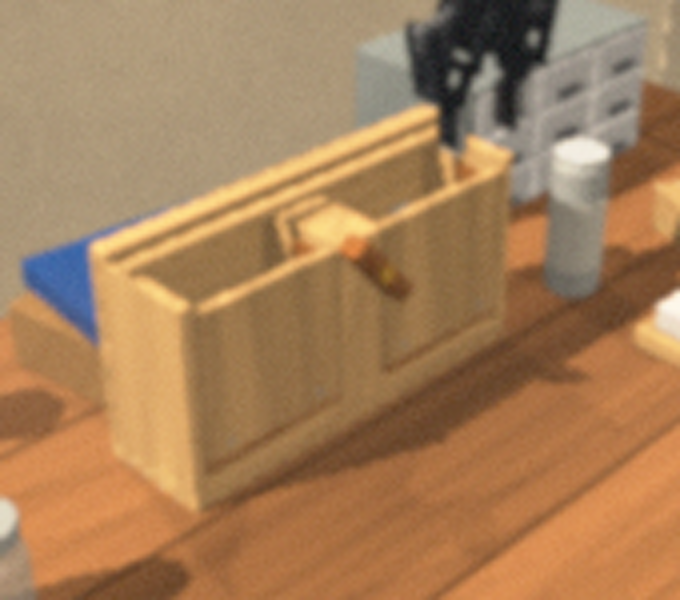

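The peg leans with its left end raised (crop ~350,245 to 405,290), so it isn't upright yet. I'll push the raised end sideways with the jaws closed.

```bash
python3 - <<'E'
from h import *
robot.move_straight(W(-20,65,240),vel=.25)
robot.grip(0,20)
robot.move_straight(W(-20,65,173),vel=.15)
print(robot.move_straight(W(-20,18,173),vel=.06,contact_N=12)); st()
robot.move_straight(W(-20,35,173),vel=.1)
robot.move_straight(W(-60,35,240),vel=.2)
f=snap("side","s2",(130,280,210,380),4)
f=robot.grab_frame("top"); X=cloud(f)
p=X[165:190,312:350].reshape(-1,3); p=p[(p[:,2]>.15)&(p[:,0]<.606)]; print(len(p),np.percentile(p,[2,50,98],axis=0).round(4).tolist()); st()
E
```

```text
True
t 11.6 [0.593 0.023 0.174] F [-1.1  1.1  4.4] open -0.001 gf 1.6
815 [[0.5335, -0.0397, 0.5513], [0.5572, -0.0073, 0.5733], [0.5838, 0.0241, 0.5922]]
t 12.6 [0.552 0.01  0.238] F [-0.1  0.2 -0.2] open 0.002 gf 0.0
```

View pics/s2.png

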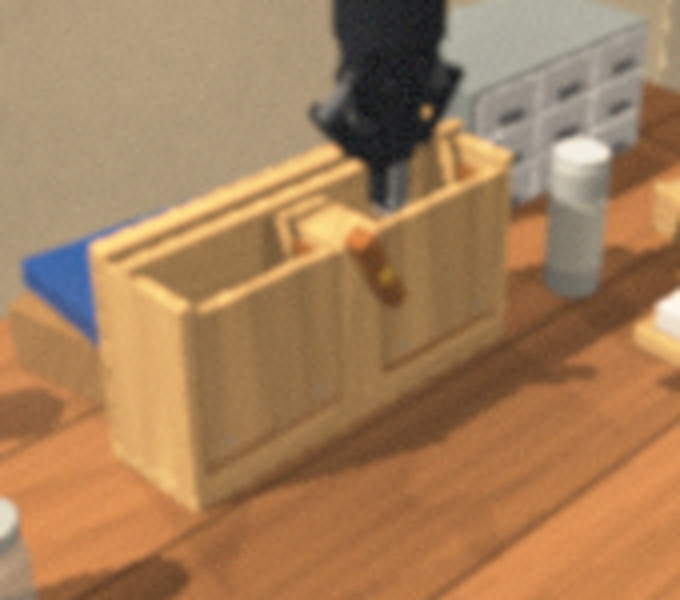

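The peg is steeper now (crop 360,235 to 395,300), roughly 50–60°. The contact threshold stopped the push early, so I'll push again with a higher one.

```bash
python3 - <<'E'
from h import *
robot.move_straight(W(-20,60,173),vel=.2)
for y in (40,33,28,25,23):
    r=robot.move_straight(W(-20,y,173),vel=.03,contact_N=30); print(y,r); st()
    if r: break
robot.move_straight(W(-20,45,173),vel=.1)
robot.move_straight(W(-60,120,240),vel=.3)
f=snap("side","s3",(130,280,210,380),4)
f=robot.grab_frame("top"); X=cloud(f)
p=X[165:190,312:350].reshape(-1,3); p=p[(p[:,2]>.15)&(p[:,2]<.21)&(p[:,0]<.606)]; print(len(p),np.percentile(p,[2,50,98],axis=0).round(4).tolist()); st()
E
```

```text
40 False
t 13.9 [0.593 0.017 0.174] F [-1.4  5.5  5. ] open 0.003 gf 2.7
33 False
t 14.3 [0.593 0.009 0.173] F [0.2 3.2 2.4] open -0.002 gf 1.7
28 False
t 14.6 [0.592 0.002 0.173] F [1.2 1.  0.6] open -0.001 gf 0.7
25 False
t 14.9 [0.592 0.001 0.173] F [0.1 2.5 1.1] open 0.003 gf 1.4
23 False
t 15.1 [0.592 0.    0.173] F [0.6 5.6 1.2] open 0.002 gf 2.9
57 [[0.5847, -0.0322, 0.1555], [0.593, -0.0238, 0.187], [0.6039, -0.0155, 0.1939]]
t 16.1 [0.553 0.094 0.239] F [ 0.1 -1.  -0.6] open 0.000 gf 0.0
```

View pics/s3.png

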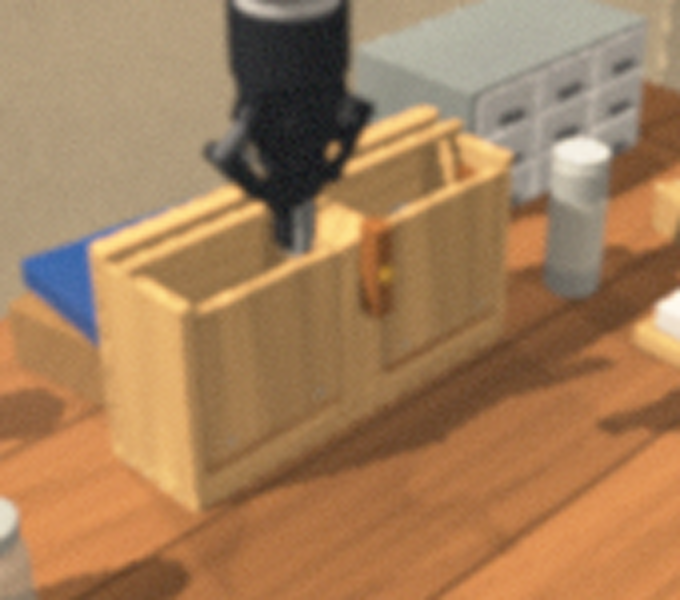

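Peg is upright (crop 375,220 to 378,315, centred on the pivot). Next I'll tip the right bin.

```bash
python3 - <<'E'
from h import *
Y=-131
robot.move_straight(W(-60,Y+60,245),vel=.4)
robot.move_straight(W(30,Y,225),vel=.3)
print(robot.move_straight(W(30,Y,163),vel=.12,contact_N=10)); st()
for th in (0,.15,.3,.45,.6,.75,.88):
    x=-122*np.sin(th)+10*np.cos(th)+11; z=30+122*np.cos(th)+10*np.sin(th)+11
    if robot.move_straight(W(x,Y,z),vel=.07,contact_N=35): print("contact",th); break
st()
robot.sleep(.5)
x,z=W(x,Y,z)[[0,2]]
robot.move_straight(W(-75,Y,245),vel=.25)
robot.move_straight(W(-130,60,260),vel=.3)
f=snap("top","t4",(120,290,260,450),4); X=cloud(f)
for r in range(160,216,3): print(r,*(np.nan_to_num(X[r,336:392:3,2])*1000).astype(int),"x",X[r,361,0].round(3))
st()
E
```

```text
False
t 17.9 [ 0.641 -0.155  0.164] F [ 0.6 -0.9  0.2] open 0.007 gf 0.0
t 20.6 [ 0.533 -0.155  0.126] F [0.2 0.9 0.1] open -0.001 gf 0.0
160 166 170 25 22 24 25 23 24 22 24 23 19 22 24 20 16 58 127 181 x 0.664
163 168 170 107 103 103 105 103 103 98 105 103 104 102 104 102 101 101 115 177 x 0.644
166 164 171 104 105 107 103 107 102 110 110 109 106 109 105 107 107 105 129 182 x 0.635
169 173 166 110 113 113 109 113 111 117 108 118 111 116 111 116 118 117 127 182 x 0.625
172 161 161 117 64 67 70 59 64 62 64 71 63 60 72 62 69 120 120 147 x 0.621
175 73 24 121 48 54 53 56 68 59 64 54 54 47 49 47 58 125 62 -3 x 0.612
178 0 -4 115 46 46 42 43 67 76 76 44 45 43 41 47 51 115 -1 1 x 0.602
181 -1 5 97 47 49 51 49 72 67 0 48 50 53 49 51 48 98 -5 1 x 0.594
184 0 0 98 54 52 50 56 58 78 71 51 52 52 48 60 51 98 -1 -7 x 0.584
187 4 -7 101 60 61 64 57 58 69 75 56 62 62 62 59 61 100 3 4 x 0.575
190 -3 -2 105 63 61 66 63 67 86 72 63 63 62 63 61 61 103 5 0 x 0.566
193 0 6 113 79 73 69 67 68 86 86 67 68 68 67 70 70 112 0 -1 x 0.557
196 3 0 115 70 71 72 73 75 87 89 75 76 74 72 73 73 115 -3 2 x 0.547
199 -4 2 117 82 77 75 84 79 87 93 80 81 84 75 80 78 117 9 4 x 0.538
202 -4 -1 122 81 86 81 79 81 106 110 83 83 83 81 86 85 116 -4 2 x 0.529
205 3 0 126 84 87 87 92 85 101 102 92 90 85 93 91 91 0 -2 2 x 0.52
208 -1 4 123 92 92 91 88 86 92 92 91 89 91 90 93 87 109 0 6 x 0.512
211 6 0 103 97 93 93 95 91 97 95 96 101 96 97 92 92 99 0 4 x 0.503
214 -1 8 101 97 105 96 98 101 103 96 102 98 99 99 101 96 102 -1 -2 x 0.494
t 22.6 [0.483 0.035 0.259] F [ 0.1  0.  -0.1] open -0.006 gf 0.0
```

View pics/t4.png

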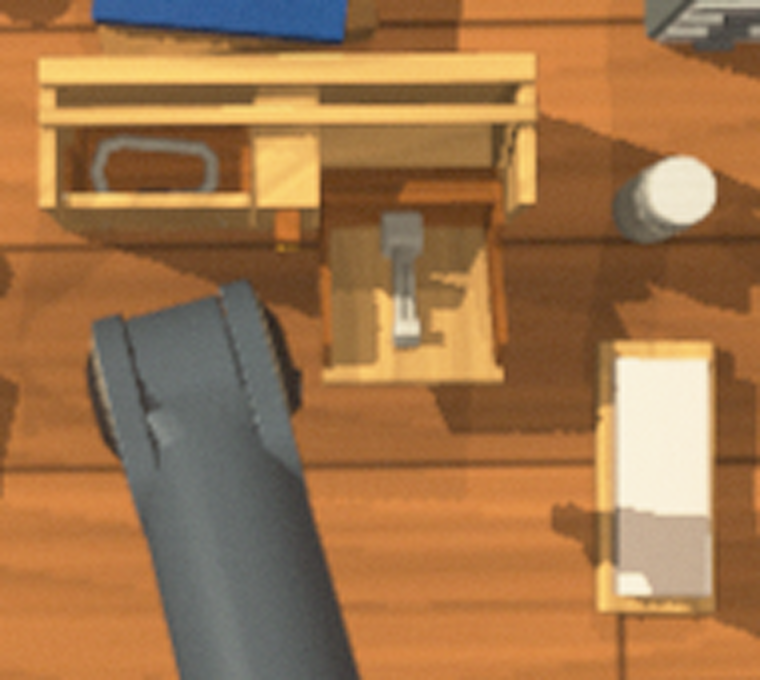

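Right bin is fully open (edge z≈96 mm, slope 26°). The chock lies on the tray floor, head at crop (402,232) and lug at (406,335). I'll locate its stem and grasp it.

```bash
python3 - <<'E'
from h import *
f=dict(np.load("pics/t4.npz")); X=cloud(f)
P=X[170:214,345:385].reshape(-1,3); P=P[~np.isnan(P).any(1)]
i=np.linalg.inv(np.array([[c,-s],[s,c]])); r=np.c_[(P[:,:2]-O)@i.T,P[:,2]]*1000
# panel frame: along panel from hinge (a), height above inner face (h)
u=np.array([-np.sin(1.1),np.cos(1.1)]); n=np.array([np.cos(1.1),np.sin(1.1)])
q=r[:,[0,2]]-[0,30]; a=q@u; h=q@n-10
print("panel h median",np.median(h[(np.abs(r[:,1]+130)<15)&(a>20)&(a<130)]))
for lo,hi in((6,34),(38,60),(60,82),(82,98),(98,120)):
    m=(a>lo)&(a<hi)&(h>9)&(h<34)&(r[:,1]<-50)&(r[:,1]>-140); print(lo,hi,m.sum(),"y",np.percentile(r[m,1],[5,50,95]).round(1),"h",np.median(h[m]).round(1),"amax",a[m].max().round(1))
E
```

```text
panel h median 1.1387932297523893
6 34 147 y [-132.4  -89.6  -56.9] h 22.6 amax 33.7
38 60 39 y [-94.7 -86.  -79.6] h 15.4 amax 59.4
60 82 29 y [-93.9 -87.8 -81.4] h 15.3 amax 81.8
82 98 20 y [-92.8 -87.1 -80.8] h 15.4 amax 96.0
98 120 43 y [-94.9 -86.  -78. ] h 21.3 amax 118.2
```

```bash
python3 - <<'E'
from h import *
print(robot.inverse_kinematics([.416,-.308,.06],[PI,-.141,-.005]), robot.inverse_kinematics([.416,-.308,.2],[PI,-.141,-.005]))
p=.33; ax=np.array([np.sin(p),np.cos(p)])
g=np.array([-43.7,80.8]); Y=-87
pt=lambda d:W(g[0]+ax[0]*d,Y,g[1]+ax[1]*d)
robot.grip(.5,60)
robot.goto(pt(110),att(p))
print(robot.move_straight(pt(25),vel=.2,contact_N=12)); st()
print(robot.move_straight(pt(0),vel=.06,contact_N=10)); st()
robot.grip(0,60); st()
robot.move_straight(pt(40),vel=.08); st()
robot.move_straight(W(-70,Y,190),vel=.2); st()
snap("side","s5",(120,290,210,400),4)
E
```

```text
[ 0.83531262  0.44108937 -0.28811073  2.12602643  0.09882683  0.47366092
 -1.08042073] [ 0.83783738  0.22469779 -0.27348032  2.01214431 -0.02192298  0.79403855
 -0.98686603]
False
t 24.5 [ 0.577 -0.11   0.106] F [-0.  -0.2 -0. ] open 0.503 gf 0.0
False
t 25.1 [ 0.568 -0.111  0.081] F [ 0.1 -0.6  0.7] open 0.501 gf 0.0
t 25.4 [ 0.568 -0.111  0.081] F [0.5 0.2 1.2] open 0.169 gf 60.1
t 26.1 [ 0.581 -0.111  0.119] F [ 0.  -1.4 -1.6] open 0.163 gf 60.2
t 26.6 [ 0.541 -0.111  0.19 ] F [-0.2 -0.3 -1.5] open 0.169 gf 59.8
```

View pics/s5.png

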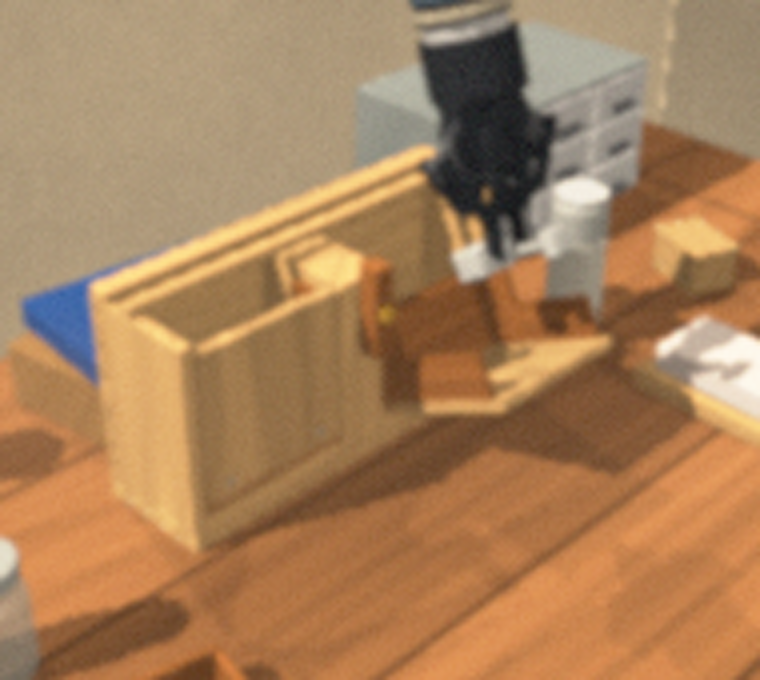

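The chock is held level-ish in the jaws (head at crop ~470,262, lug ~585,215). I'll carry it to the stone and check its tilt at a hover.

```bash
python3 - <<'E'
from h import *
A=[PI,-.141,-.005]; S=np.array([.416,-.308])
robot.move_straight([.50,-.2,.20],vel=.3,attitude=[PI,.1,-.01])
robot.goto([*S,.14],A); st()
f=snap("side","s6"); X=cloud(f).reshape(-1,3); col=f["image"].reshape(-1,3)
m=(np.abs(X[:,0]-S[0])<.075)&(np.abs(X[:,1]-S[1])<.03)&(X[:,2]>.1)&(X[:,2]<.17)
P=X[m]
for lo in np.arange(-.07,.07,.01):
    q=P[(P[:,0]-S[0]>lo)&(P[:,0]-S[0]<lo+.01)]
    if len(q): print(round(lo,2),len(q),"y",np.percentile(q[:,1],[5,95]).round(3),"z",np.percentile(q[:,2],[5,95]).round(3))
E
```

```text
t 27.8 [ 0.417 -0.307  0.139] F [ 0.6 -0.1 -0.9] open 0.165 gf 59.8
-0.06 18 y [-0.314 -0.296] z [0.13  0.148]
-0.05 26 y [-0.31  -0.294] z [0.13 0.15]
-0.04 8 y [-0.305 -0.296] z [0.136 0.147]
-0.03 10 y [-0.308 -0.297] z [0.135 0.142]
-0.02 33 y [-0.318 -0.291] z [0.135 0.168]
-0.01 49 y [-0.316 -0.284] z [0.133 0.164]
0.0 20 y [-0.298 -0.283] z [0.13  0.162]
0.01 7 y [-0.302 -0.291] z [0.13  0.146]
0.02 30 y [-0.311 -0.291] z [0.124 0.143]
0.03 28 y [-0.312 -0.29 ] z [0.123 0.144]
0.04 28 y [-0.314 -0.291] z [0.122 0.144]
0.05 7 y [-0.314 -0.292] z [0.122 0.142]
```

```bash
python3 - <<'E'
from h import *
A=[PI,-.185,-.005]; S=np.array([.417,-.308])
robot.move_straight([*S,.075],vel=.12,attitude=A); st()
print(robot.move_straight([*S,.057],vel=.02,contact_N=3)); st()
robot.sleep(.2); st()
robot.grip(.45,20); st()
robot.move_straight([*S,.13],vel=.12)
robot.move_straight([.42,-.16,.2],vel=.3,attitude=[PI,0,-.01])
robot.grip(0)
f=snap("top","t7",(190,290,390,460),5); X=cloud(f).reshape(-1,3)
m=(np.abs(X[:,0]-S[0])<.08)&(np.abs(X[:,1]-S[1])<.032)&(X[:,2]>.052)&(X[:,2]<.1); P=X[m]
r=cv2.minAreaRect((P[:,:2]*1000).astype(np.float32)); print(r,P[:,2].max())
for lo in np.arange(-.06,.06,.02):
    q=P[(P[:,0]-S[0]>lo)&(P[:,0]-S[0]<lo+.02)]
    if len(q): print(round(lo,2),len(q),"y",np.percentile(q[:,1],[5,50,95]).round(3),"z",np.percentile(q[:,2],[50,95]).round(3))
st()
E
```

```text
t 28.6 [ 0.418 -0.308  0.076] F [-1.  -0.2 -1.3] open 0.166 gf 59.9
True
t 29.2 [ 0.417 -0.308  0.063] F [-2.7  1.2  7.1] open 0.171 gf 60.9
t 29.4 [ 0.417 -0.308  0.063] F [-1.8  0.4  5.4] open 0.167 gf 60.7
t 29.7 [ 0.416 -0.308  0.062] F [-0.6 -0.   0.8] open 0.452 gf 0.0
((416.7097473144531, -315.09735107421875), (150.43829345703125, 40.4856071472168), 0.9431442618370056) 0.0771232907483584
-0.06 28 y [-0.319 -0.311 -0.304] z [0.067 0.07 ]
-0.04 23 y [-0.315 -0.312 -0.309] z [0.06  0.065]
-0.02 19 y [-0.318 -0.313 -0.309] z [0.059 0.064]
0.0 26 y [-0.316 -0.311 -0.306] z [0.06  0.068]
0.02 57 y [-0.323 -0.309 -0.297] z [0.069 0.076]
0.04 43 y [-0.323 -0.308 -0.296] z [0.068 0.072]
t 31.6 [ 0.42 -0.16  0.2 ] F [0.1 0.1 0.3] open 0.003 gf 0.0
```

View pics/t7.png

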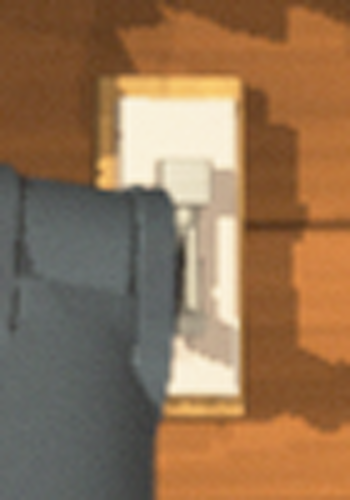

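The chock lies flat and centred on the stone (crop 185,180 to 195,330; head top z 69 mm, lug top 67 mm, as expected). Last step is pushing the bin shut.

```bash
python3 - <<'E'
from h import *
Y=-92
robot.move_straight(W(-165,Y,150),vel=.25,attitude=att())
robot.move_straight(W(-165,Y,84),vel=.15); st()
for th in np.arange(1.1,-.01,-.137):
    x=-140*np.sin(th)-10; z=30+140*np.cos(th)-9
    if robot.move_straight(W(x,Y,z),vel=.09,contact_N=30): print("contact",th); break
st()
print(robot.move_straight(W(0,Y,161),vel=.03,contact_N=8)); st()
robot.sleep(.3)
robot.move_straight(W(-60,Y,170),vel=.15)
robot.move_straight(W(-110,40,260),vel=.3)
robot.sleep(.5)
f=snap("top","t8",(120,290,260,450),4); X=cloud(f)
p=X[164:182,350:386].reshape(-1,3); p=p[(p[:,2]>.163)&(p[:,2]<.178)]; print(len(p),np.percentile(p,[5,50,95],axis=0).round(4).tolist())
p=X[164:182,284:318].reshape(-1,3); p=p[(p[:,2]>.163)&(p[:,2]<.178)]; print(len(p),np.percentile(p,[5,50,95],axis=0).round(4).tolist()); st()
E
```

```text
t 32.7 [ 0.447 -0.115  0.085] F [1.4 0.  0.4] open 0.000 gf 0.0
t 36.1 [ 0.601 -0.116  0.161] F [-0.2 -0.7 -0.2] open -0.003 gf 0.1
True
t 36.3 [ 0.6   -0.116  0.16 ] F [ 0.6  0.6 -0.4] open 0.003 gf 0.0
135 [[0.6126, -0.17, 0.1657], [0.6163, -0.1255, 0.1701], [0.6216, -0.0805, 0.1744]]
132 [[0.6125, 0.0203, 0.1658], [0.6174, 0.065, 0.1696], [0.6213, 0.1071, 0.1737]]
t 38.4 [0.503 0.016 0.26 ] F [-0.8  0.9 -0.3] open 0.003 gf 0.0
```

View pics/t8.png

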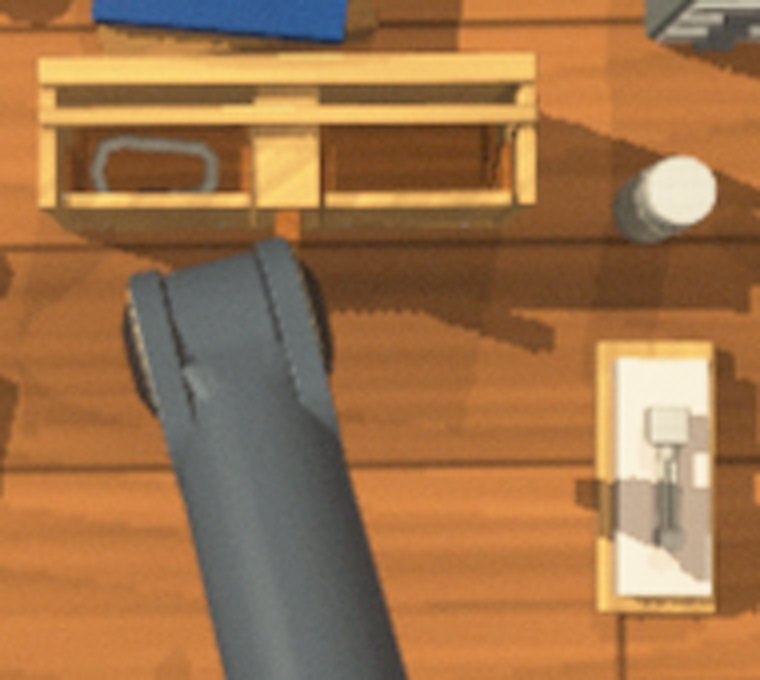

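Right bin is shut, flush with the left one. The carabiner (crop 155,165) hasn't moved, the peg is upright, and the chock is on the stone (668,475). Handing in.

```bash
python3 -c "
from plant import robot
print(robot.close_job())"
```

```text
the job is handed in; nothing more can be done
None
```

I handed the job in at about 38 s: the peg is upright, the right bin was tipped fully open before I took the chock out and is shut again, and the chock lies flat, lengthwise, on the middle of the stone; the carabiner still lies as it did in the left bin.

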